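Set up the cartridge change rail in order of size

ROBOT

A 7-joint arm with a two-finger parallel gripper is mounted at the origin on the work surface. World frame = base frame: x ahead of the robot, y to its left, z up, the work surface at z = 0. Lengths are in m, angles in rad, forces in N, time in s.
With the tool pointing down it reaches from about 0.425 to 0.925 m from the base axis. Payload 6.8 kg.
Tool frame: the origin (TCP) lies where the fingers leave the gripper's body, on its centre line; the fingertips stand 73 mm ahead of it and the grasp point (between the pads) lies 54 mm ahead of it; z points along the fingers, y is the line along which they close (so a half turn about z gives the same grasp; the last joint's range is limited). The gripper opens to 85 mm and grips with 20 to 120 N. Pads are 22 mm wide; open, the fingers measure 114 mm over their backs; the gripper's body (76 mm by 85 mm) begins 54 mm behind the grasp point. The pads swing forward as they close: fully open they stand 13 mm farther back than shut.
Start: joints at [-1.322, 0.477, 0.022, 1.555, -0.011, 1.109, -0.083], TCP at [0.236, 0.633, 0.304] pointing down, gripper open.
Joint ranges: [-2.96, 2.96], [-0.34, 2.1], [-1.41, 1.46], [0.24, 2.44], [-1.37, 4.51], [0.17, 1.92], [-2.96, 2.96]. Speed limits (rad/s): [2.39, 2.39, 3.14, 3.14, 3.14, 3.14, 3.14].

INTERFACE

Orientations are given as a rotation vector (axis times angle).
In Python, from bench import r, grab_frame, camera_info gives the robot as it stands.
- The arm moves only by the tool run_rows, called after "Emit:" as name(argument=value, ...), one argument or row to a line, values as JSON. Schema: {"type":"object","properties":{"rows":{"type":"array","items":{"type":"array","items":{"type":"number"},"minItems":6,"maxItems":6},"minItems":1,"maxItems":5},"finger_gap":{"type":"number"},"force":{"type":"number"},"only":{"type":"string"},"quiet":{"type":"boolean"},"lines":{"type":"string"}},"required":["rows"],"additionalProperties":false}. rows is a list of rows, 1 to 5 of them, each of 6 numbers: dx, dy, dz in m, then a rotation vector rx, ry, rz in rad; each row is the pose to reach, as a shift and turn from the pose commanded when the call began, along the tool's axes at that moment; what a row does not reach only later rows make up. A row lasts 1/10 s, in which the tool goes at most 0.05 m and 0.15 rad, less where a joint would pass 70% of its speed; a pose out of reach is approached as far as the arm can. finger_gap is the finger opening in m, set as the call begins (left out keeps the last). The fingers move at their own pace and stop on an object; force is the grip in N (left out, the last holds). Time passes only in rows, so rows that do not move let the fingers close. The tool returns the time, the measured TCP pose, the force, the opening and the grip force at its end. only (a regular expression) keeps the lines of the reply that match it, lines (a string "A,B") keeps lines A to B, and quiet returns only ok. Input that does not fit is refused with a message, and nothing moves.
- r.get_obs(): the state, without advancing time (a new reading comes with each control period).
- grab_frame(name): name is "side" or "top"; returns (picture, depth): 400x640x3 uint8, blue, green, red; 400x640 float32, m along the optical axis (not along the pixel's ray), 0 where there is no reading.
- camera_info(name): a dict with "camera_matrix" (3x3 intrinsics, pixels), "k1" (the pictures are not rectified: a ray, as slopes to the right and down, at radius r is drawn at 1 + k1 r^2 times it, then the intrinsics apply), "R" (3x3) and "t" (3): a world point X has camera coordinates R X + t. Camera axes: x right, y down, z forward; pixel columns grow to the right and rows downward; lengths in m; the calibration is good to about 2 mm. A picture is of the moment at which its call begins. camera_info takes no time and is no camera call.
- r.hand_in(): hands the job in; it is judged then, once.
The state is a dict: "clock": time; "joints": joint angles; "qvel": joint speeds; "tau": joint torques, N m; "tcp_pos": TCP position; "orientation": TCP orientation; "contact_force": force on the tool from outside, world axes, zero at the start; "moment": the same for the moment, N m; "grip_width": finger opening in m; "gripper_force": force on a finger pad.
Only numpy, scipy, OpenCV 4.12 (cv2) and the standard library are available. Lean on these libraries where they do the work, as an engineer would, in place of code of your own. Each camera call takes 0.05 s, during which the arm holds its last target. There are 200 camera calls.

TASK

Set up the dispensing cell's change rail: stand the four capped adhesive cartridges on the four black pads of the rail, one in the middle of each pad, in order of size, with the smallest next to the steel purge cup and the largest at the far end of the row. Keep the cartridges upright all the time, set each one down instead of dropping it, and leave all four standing free.

Things in the scene. Friction and masses are not known exactly. Their poses are not given: they have to be found in the camera images.
- cart_60: the smallest of four adhesive cartridges: a white plastic cylinder 24 mm in diameter and 60 mm tall in all, standing on its flat end with a black cap on top; the straight side wall is 42 mm high, above it a 6 mm shoulder and the 10 mm wide, 12 mm high cap. Loose, about 40 g (can differ by a fifth). Origin: centre of the underside; z up along its axis
- cart_82: the second smallest of four adhesive cartridges: a white plastic cylinder 32 mm in diameter and 82 mm tall in all, standing on its flat end with a black cap on top; the straight side wall is 64 mm high, above it a 6 mm shoulder and the 12 mm wide, 12 mm high cap. Loose, about 90 g (can differ by a fifth). Origin: centre of the underside; z up along its axis
- cart_106: the second largest of four adhesive cartridges: a white plastic cylinder 40 mm in diameter and 106 mm tall in all, standing on its flat end with a black cap on top; the straight side wall is 88 mm high, above it a 6 mm shoulder and the 14 mm wide, 12 mm high cap. Loose, about 160 g (can differ by a fifth). Origin: centre of the underside; z up along its axis
- cart_132: the largest of four adhesive cartridges: a white plastic cylinder 50 mm in diameter and 132 mm tall in all, standing on its flat end with a black cap on top; the straight side wall is 114 mm high, above it a 6 mm shoulder and the 16 mm wide, 12 mm high cap. Loose, about 280 g (can differ by a fifth). Origin: centre of the underside; z up along its axis
- pad_a: one of four like round black rubber pads, 56 mm in diameter and 3 mm thick, fixed in a row on the change rail, a flat aluminium bar 70 mm wide, 460 mm long and 20 mm high; pads are 66 to 98 mm apart, centre to centre, and which letter lies where changes. Origin: centre of the pad's underside, 20 mm above the table; its upper face is 23 mm above the table
- pad_b: one of four like round black rubber pads, 56 mm in diameter and 3 mm thick, fixed in a row on the change rail, a flat aluminium bar 70 mm wide, 460 mm long and 20 mm high; pads are 66 to 98 mm apart, centre to centre, and which letter lies where changes. Origin: centre of the pad's underside, 20 mm above the table; its upper face is 23 mm above the table
- pad_c: one of four like round black rubber pads, 56 mm in diameter and 3 mm thick, fixed in a row on the change rail, a flat aluminium bar 70 mm wide, 460 mm long and 20 mm high; pads are 66 to 98 mm apart, centre to centre, and which letter lies where changes. Origin: centre of the pad's underside, 20 mm above the table; its upper face is 23 mm above the table
- pad_d: one of four like round black rubber pads, 56 mm in diameter and 3 mm thick, fixed in a row on the change rail, a flat aluminium bar 70 mm wide, 460 mm long and 20 mm high; pads are 66 to 98 mm apart, centre to centre, and which letter lies where changes. Origin: centre of the pad's underside, 20 mm above the table; its upper face is 23 mm above the table
- purge_cup: an empty open steel cup, 56 mm across the rim and 50 mm high, fixed on one end of the change rail, in line with the pads and beyond them (69 to 85 mm from the middle of the nearest pad); it marks the end of the row where the smallest cartridge goes. The other end carries a plain aluminium block 60 x 20 mm, 25 mm high. Origin: centre of the cup's underside, 20 mm above the table

How it is judged:
By the outcome, as a careful person would: the job done as asked, in the order asked, and still so for the second after the job is handed in, with the robot touching nothing.
It also fails if it takes over 90 s, if anything falls off the work surface, if the arm or the gripper's body presses on something with over 40 N, if the wrist force passes 120 N, or if a joint passes its speed limit or range.

## Working session

There is one attempt and no reset: what is moved stays moved. The work goes in short steps, Python scripts to look and compute and a tool call to move; the robot and the scene stay as the last step left them, time stands still between calls to the robot, and variables do not carry over. Pictures are saved under pics/ and viewed, at most 14 in all, crops included, and the job is handed in when it is done.

```bash
mkdir -p pics; ls
```

Run:
```python
from bench import r, grab_frame, camera_info
import cv2,numpy as np
for n in("top","side"):
    p,d=grab_frame(n); cv2.imwrite(f"pics/{n}0.png",p); np.save(f"pics/{n}0.npy",d); print(n,camera_info(n))
print(r.get_obs())
```

```text
pics
top {'camera_matrix': array([[511.80223841,   0.        , 317.73437646],
       [  0.        , 511.80223841, 191.65534194],
       [  0.        ,   0.        ,   1.        ]]), 'k1': -0.13114738103610132, 'R': array([[ 0.02355663, -0.99970275,  0.00628489],
       [-0.9901952 , -0.02419752, -0.13757887],
       [ 0.13769005, -0.00298237, -0.99047088]]), 't': array([0.01148406, 0.55353022, 0.98463041])}
side {'camera_matrix': array([[497.21938627,   0.        , 315.28674127],
       [  0.        , 497.21938627, 189.00859267],
       [  0.        ,   0.        ,   1.        ]]), 'k1': -0.09899853791986706, 'R': array([[ 0.84693377, -0.53169282,  0.0024361 ],
       [-0.38202975, -0.61170929, -0.69272289],
       [ 0.36980598,  0.58575975, -0.72119973]]), 't': array([-0.43935724,  0.24248507,  0.75521426])}
{'clock': 0.1, 'joints': array([-1.32208885,  0.47770952,  0.02231134,  1.55634622, -0.01148922,
        1.10931085, -0.08308754]), 'qvel': array([-4.13730995e-04, -1.79000597e-03, -2.29428896e-04, -5.63115572e-04,
        2.27803446e-03,  1.32304679e-03,  4.24163660e-05]), 'tau': array([ 4.80610208e-03, -5.97766149e+01,  1.61419563e+00, -2.81958801e+01,
        1.28832803e-02,  5.08504047e-03,  2.82398804e-05]), 'tcp_pos': array([0.23560897, 0.63210086, 0.30303023]), 'orientation': array([-5.57370870e-01, -3.09157145e+00,  2.57045041e-03]), 'contact_force': array([-0.04812231,  0.17275041, -0.13943478]), 'moment': array([0.03876968, 0.08837871, 0.01397922]), 'gripper_force': 0.0, 'grip_width': 0.08552287993437854}
```

View pics/top0.png

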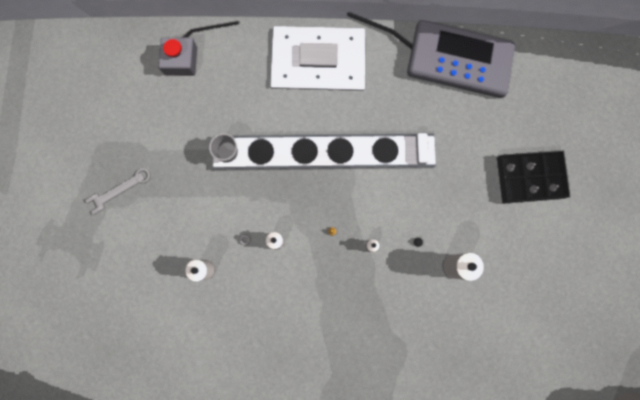

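View pics/side0.png

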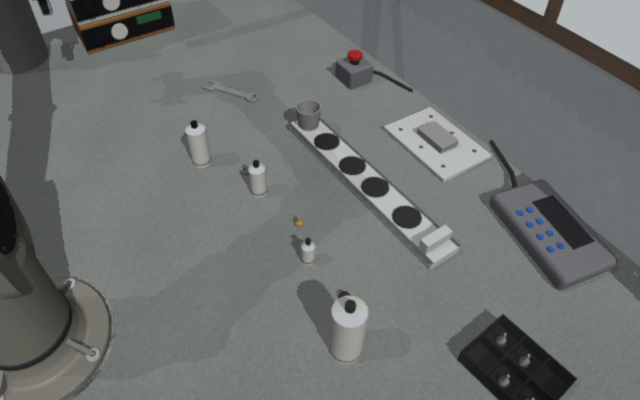

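The top view shows the cup at (223,147), pads at (261,152), (304,151), (340,151) and (385,150), and cartridges 106 at (196,270), 82 at (274,240), 60 at (373,245) and 132 at (470,266). Some small loose items lie nearby. Next I'll enlarge crops to read the pixels more precisely.

Run:
```python
import cv2,numpy as np
p=cv2.imread("pics/top0.png")
a=cv2.resize(p[125:180,200:440],None,fx=3.3,fy=3.3,interpolation=cv2.INTER_CUBIC)
b=cv2.resize(p[220:290,150:390],None,fx=3.3,fy=3.3,interpolation=cv2.INTER_CUBIC)
c=cv2.resize(p[220:290,360:500],None,fx=2.0,fy=2.0,interpolation=cv2.INTER_CUBIC)
w=792;c=cv2.copyMakeBorder(c,0,0,0,w-c.shape[1],0)
cv2.imwrite("pics/crop1.png",np.vstack([a,b,c]))
g=p.max(2)
def blobs(p,x0,x1,y0,y1,th,amin,amax):
    m=np.zeros(p.shape[:2],np.uint8); m[y0:y1,x0:x1]=(p.max(2)[y0:y1,x0:x1]<th)
    n,l,s,c=cv2.connectedComponentsWithStats(m)
    for i in range(1,n):
        if amin<s[i,4]<amax: print(c[i].round(2),s[i])
print("pads");blobs(p,245,402,135,167,80,100,900)
print("caps");blobs(p,180,490,225,285,70,8,200)
s=cv2.imread("pics/side0.png")
print("spads");blobs(s,300,430,130,235,70,100,900)
print("scaps");blobs(s,180,370,115,315,60,8,200)
```

```text
pads
[304.27 150.8 ] [293 139  24  24 446]
[339.82 150.43] [328 139  24  24 446]
[384.84 149.94] [373 139  24  23 438]
[260.42 151.44] [249 140  24  24 444]
caps
[417.5  241.64] [414 238   8   8  50]
[471.4  266.23] [468 264   7   6  30]
[193.94 270.24] [192 269   5   4  17]
spads
[326.22 141.19] [315 134  24  16 305]
[351.8  165.15] [339 157  26  17 358]
[374.6  186.67] [361 178  27  19 401]
[406.44 216.7 ] [393 207  28  21 469]
scaps
[193.61 123.86] [191 121   6   7  36]
[255.5  163.19] [253 160   6   7  32]
[366.12 186.05] [362 178   8  17 102]
[307.5 241. ] [306 238   4   7  24]
[342.71 293.55] [339 291  10   6  31]
[349.63 306.08] [345 300  10  13  98]
```

View pics/crop1.png

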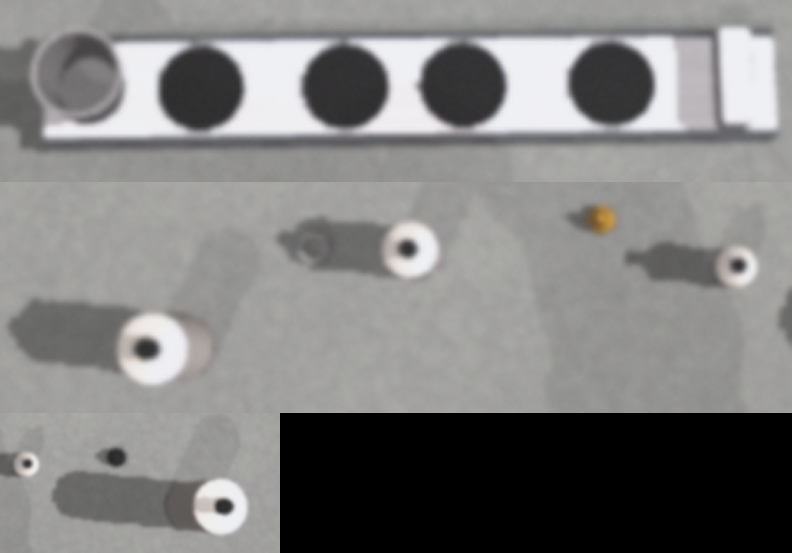

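Create h.py:
```python
import numpy as np,cv2
from bench import camera_info
def ray(n,uv):
    c=camera_info(n);K=c["camera_matrix"]
    s=cv2.undistortPoints(np.array([[uv]],float),K,np.array([c["k1"],0,0,0]))[0,0]
    return -c["R"].T@c["t"], c["R"].T@np.r_[s,1]
def at(n,uv,z):
    o,d=ray(n,uv); return (o+d*(z-o[2])/d[2])[:2]
def tri(a,b):
    (o1,d1),(o2,d2)=ray("top",a),ray("side",b)
    s=np.linalg.lstsq(np.c_[d1,-d2],o2-o1,rcond=None)[0]
    p,q=o1+s[0]*d1,o2+s[1]*d2
    return (p+q)/2,np.linalg.norm(p-q)
```

Run:
```python
from h import *
np.set_printoptions(precision=4,suppress=True)
for t,s in [((260.42,151.44),(326.22,141.19)),((304.27,150.8),(351.8,165.15)),((339.82,150.43),(374.6,186.67)),((384.84,149.94),(406.44,216.7))]:
    print(at("top",t,.023),at("side",s,.023),tri(t,s)[0][2])
for h,t,s in [(.060,(373.3,245.),(307.5,241)),(.082,(273.3,239.8),(255.5,163.2)),(.106,(194.3,270.3),(193.6,123.9)),(.132,(471.3,266.2),(349.6,306))]:
    print(h,at("top",t,h-.003),at("side",s,h-.006),tri(t,s)[0])
print(at("top",(244.7,238.5),.003),at("top",(417.5,241.6),.01),at("top",(332,231),.005))
print(at("top",(223,147),.07))
from bench import r
from scipy.spatial.transform import Rotation as R
o=r.get_obs();print(o["tcp_pos"],R.from_rotvec(o["orientation"]).as_matrix())
```

```text
[0.6357 0.1444] [0.6342 0.1403] 0.01846258190965555
[0.6392 0.0543] [0.6378 0.0509] 0.01892327915806946
[ 0.6418 -0.0186] [ 0.6405 -0.0222] 0.018676550442640272
[ 0.6453 -0.1114] [ 0.6441 -0.115 ] 0.018590786415235205
0.06 [ 0.4486 -0.0854] [ 0.4485 -0.0871] [ 0.449  -0.086   0.0525]
0.082 [0.4532 0.107 ] [0.4531 0.1065] [0.4534 0.1073 0.0752]
0.106 [0.3918 0.2496] [0.3912 0.2489] [0.3917 0.2507 0.0986]
0.132 [ 0.4108 -0.2566] [ 0.41   -0.2593] [ 0.4109 -0.2583  0.1237]
[0.4575 0.1719] [ 0.4591 -0.1814] [ 0.4772 -0.0064]
[0.6328 0.2134]
[0.2356 0.6321 0.303 ] [[-0.937   0.3492 -0.0005]
 [ 0.3492  0.937  -0.0016]
 [-0.0001 -0.0016 -1.    ]]
```

Positions agree between the cameras. I'll place from smallest to largest, with the fingers closing across the rail. First I swing over to cart_60.

Emit:
run_rows(
  rows=[
    [-0.045,-0.023,0,0,0,0.13],
    [-0.09,-0.046,0,0,0,0.26],
    [-0.135,-0.07,0,0,0,0.39],
    [-0.18,-0.095,0,0,0,0.52],
    [-0.22,-0.115,0,0,0,0.65],
  ],
  finger_gap=0.06,
  force=40,
)

```text
clock: 0.6
tcp_pos: [0.4027, 0.4458, 0.3036]
orientation: [-1.523, -2.747, 0.001]
contact_force: [1.7, 0.2, 0.0]
grip_width: 0.0601
gripper_force: 0.0
```

Create go.py:
```python
# python3 go.py x y z : shift needed in tool axes, and yaw to tool y = rail normal
import sys
from h import *
from bench import r
from scipy.spatial.transform import Rotation as R
o=r.get_obs();M=R.from_rotvec(o["orientation"]).as_matrix()
g=np.array([float(v) for v in sys.argv[1:4]])
T=np.array([[-0.0375,1,0],[.9993,.0375,0],[0,0,-1]]).T
T=np.c_[-T[:,0]*-1,T[:,1],T[:,2]]
if np.linalg.det(T)<0:T[:,0]*=-1
print("shift",(M.T@(g-o["tcp_pos"])).round(4),"rot",R.from_matrix(M.T@T).as_rotvec().round(4),"tcp",o["tcp_pos"].round(4),"w",round(o["grip_width"],4),"F",o["contact_force"].round(1))
```

```bash
python3 go.py .449 -.086 .20
```

```text
shift [-0.4755 -0.2424  0.1039] rot [-6.000e-04  4.000e-04  5.209e-01] tcp [0.4027 0.4458 0.3036] w 0.0601 F [1.7 0.2 0. ]
```

Emit:
run_rows(
  rows=[
    [-0.043,-0.022,0,0,0,0.1],
    [-0.086,-0.044,0,0,0,0.2],
    [-0.13,-0.066,0,0,0,0.3],
    [-0.173,-0.088,0,0,0,0.4],
    [-0.216,-0.11,0,0,0,0.521],
  ],
)

```text
clock: 1.1
tcp_pos: [0.4239, 0.2044, 0.3037]
orientation: [-2.178, -2.264, 0.0]
contact_force: [0.9, 0.4, 0.5]
grip_width: 0.06
gripper_force: 0.0
```

```bash
python3 go.py .449 -.086 .20
```

```text
shift [-0.2912  0.0139  0.1037] rot [-0.0003 -0.      0.0011] tcp [0.4239 0.2044 0.3037] w 0.06 F [0.9 0.4 0.5]
```

Emit:
run_rows(
  rows=[
    [-0.05,0.003,0,0,0,0],
    [-0.1,0.006,0.01,0,0,0],
    [-0.148,0.009,0.02,0,0,0],
    [-0.195,0.012,0.03,0,0,0],
    [-0.242,0.014,0.04,0,0,0.001],
  ],
)

```text
clock: 1.6
tcp_pos: [0.4483, -0.0365, 0.2637]
orientation: [2.174, 2.268, 0.001]
contact_force: [0.7, 0.2, 0.9]
grip_width: 0.06
gripper_force: 0.0
```

Emit:
run_rows(
  rows=[
    [-0.04,0,0.02,0,0,0],
    [-0.049,0,0.06,0,0,0],
    [-0.049,0,0.064,0,0,0],
    [-0.049,0,0.064,0,0,0],
  ],
)

```text
clock: 2.0
tcp_pos: [0.4499, -0.0833, 0.1993]
orientation: [-2.173, -2.266, 0.004]
contact_force: [0.8, 0.1, 0.6]
grip_width: 0.0597
gripper_force: 0.0
```

```bash
python3 go.py .449 -.086 .084
```

```text
shift [-0.0027 -0.0007  0.1153] rot [-0.0032  0.0001  0.0041] tcp [ 0.4499 -0.0833  0.1993] w 0.0597 F [0.8 0.1 0.6]
```

Emit:
run_rows(
  rows=[
    [-0.0027,-0.0005,0.03,0,0,0],
    [-0.0027,-0.0005,0.06,0,0,0],
    [-0.0027,-0.0005,0.09,0,0,0],
    [-0.0027,-0.0005,0.115,0,0,0],
    [-0.0027,-0.0005,0.115,0,0,0],
  ],
)

```text
clock: 2.5
tcp_pos: [0.4501, -0.0845, 0.0842]
orientation: [-2.169, -2.268, 0.001]
contact_force: [-0.8, 0.5, -0.0]
grip_width: 0.0601
gripper_force: 0.0
```

Emit:
run_rows(
  rows=[
    [0,0,0,0,0,0],
    [0,0,0,0,0,0],
    [0,0,0,0,0,0],
    [0,0,0,0,0,0],
    [0,0,0,0,0,0],
  ],
  finger_gap=0.028,
  force=20,
)

```text
clock: 3.0
tcp_pos: [0.4506, -0.0862, 0.0855]
orientation: [2.174, 2.267, 0.001]
contact_force: [-0.6, -0.7, -0.3]
grip_width: 0.0278
gripper_force: 0.0
```

```bash
python3 go.py .449 -.086 .084
```

Run:
```python
from bench import grab_frame
import cv2,numpy as np
a=grab_frame("side")[0];b=grab_frame("top")[0]
f=lambda p:cv2.resize(p,(390,390),interpolation=cv2.INTER_CUBIC)
cv2.imwrite("pics/g1.png",np.hstack([f(a[170:300,240:370]),f(b[180:310,300:430])]))
```

```text
shift [ 0.0003 -0.0016  0.0015] rot [ 0.0011 -0.0001  0.0047] tcp [ 0.4506 -0.0862  0.0855] w 0.0278 F [-0.6 -0.7 -0.3]
```

View pics/g1.png

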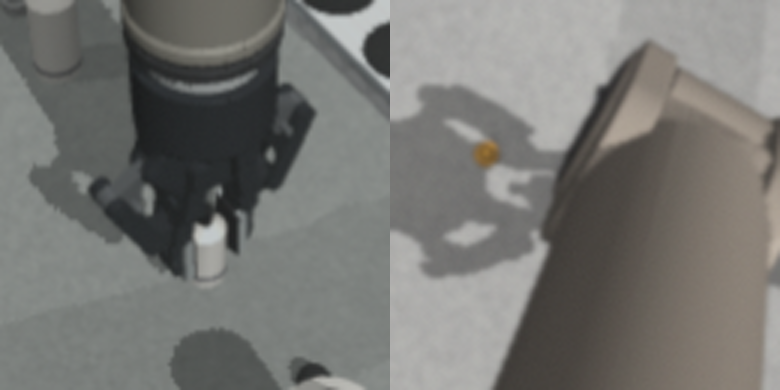

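The side crop shows cart_60 upright between the fingers, at about (208,250) in the crop. I'll close on it and lift.

Emit:
run_rows(
  rows=[
    [0,0,0,0,0,0],
    [0,0,0,0,0,0],
    [0,0,0,0,0,0],
    [0,0,0,0,0,0],
  ],
  finger_gap=0.015,
  force=25,
)

```text
clock: 3.5
tcp_pos: [0.4504, -0.0863, 0.0851]
orientation: [-2.174, -2.267, -0.001]
contact_force: [-1.0, -0.0, 5.6]
grip_width: 0.0231
gripper_force: 24.3
```

Emit:
run_rows(
  rows=[
    [0,0,-0.03,0,0,0],
    [0,0,-0.06,0,0,0],
    [0,0,-0.1,0,0,0],
    [0,0,-0.1,0,0,0],
  ],
)

```text
clock: 3.9
tcp_pos: [0.4525, -0.0869, 0.1885]
orientation: [2.172, 2.263, 0.008]
contact_force: [0.6, 0.7, -0.6]
grip_width: 0.0235
gripper_force: 24.9
```

```bash
python3 go.py .635 .1424 .185
```

```text
shift [0.2215 0.1918 0.0049] rot [ 0.007  -0.0002  0.0038] tcp [ 0.4525 -0.0869  0.1885] w 0.0235 F [ 0.6  0.7 -0.6]
```

Emit:
run_rows(
  rows=[
    [0.035,0.03,0,0,0,0],
    [0.07,0.06,0,0,0,0],
    [0.105,0.09,0,0,0,0],
    [0.14,0.12,0,0,0,0],
    [0.175,0.15,0,0,0,0],
  ],
)

```text
clock: 4.4
tcp_pos: [0.5933, 0.0965, 0.184]
orientation: [-2.174, -2.267, 0.001]
contact_force: [0.3, -0.6, -0.3]
grip_width: 0.0227
gripper_force: 24.8
```

Emit:
run_rows(
  rows=[
    [0.03,0.03,0,0,0,0],
    [0.046,0.042,0,0,0,0],
    [0.046,0.042,0,0,0,0],
    [0.046,0.042,0,0,0,0],
  ],
)

```text
clock: 4.8
tcp_pos: [0.6322, 0.1421, 0.1837]
orientation: [-2.174, -2.267, 0.003]
contact_force: [-0.1, -1.1, -0.5]
grip_width: 0.0231
gripper_force: 24.8
```

```bash
python3 go.py .635 .1424 .108;python3 go.py .635 .1424 .108
```

```text
shift [0.0002 0.003  0.0757] rot [-0.0019  0.001   0.0047] tcp [0.6322 0.1421 0.1837] w 0.0231 F [-0.1 -1.1 -0.5]
shift [0.0002 0.003  0.0757] rot [-0.0019  0.001   0.0047] tcp [0.6322 0.1421 0.1837] w 0.0231 F [-0.1 -1.1 -0.5]
```

Emit:
run_rows(
  rows=[
    [0,0.001,0.03,0,0,0],
    [0,0.002,0.055,0,0,0],
    [0,0.002,0.067,0,0,0],
    [0,0.002,0.07,0,0,0],
    [0,0.002,0.07,0,0,0],
  ],
)

```text
clock: 5.3
tcp_pos: [0.6347, 0.1418, 0.1151]
orientation: [2.176, 2.266, -0.001]
contact_force: [-0.0, -0.2, -0.3]
grip_width: 0.0232
gripper_force: 24.8
```

```bash
python3 go.py .635 .1424 .108
```

Run:
```python
from bench import grab_frame
import cv2,numpy as np
a=grab_frame("side")[0];b=grab_frame("top")[0]
f=lambda p:cv2.resize(p,(390,390),interpolation=cv2.INTER_CUBIC)
cv2.imwrite("pics/p1.png",np.hstack([f(a[70:170,270:370]),f(b[100:200,210:310])]))
```

```text
shift [0.0006 0.0003 0.0071] rot [-0.0002  0.0003  0.0034] tcp [0.6347 0.1418 0.1151] w 0.0232 F [-0.  -0.2 -0.3]
```

View pics/p1.png

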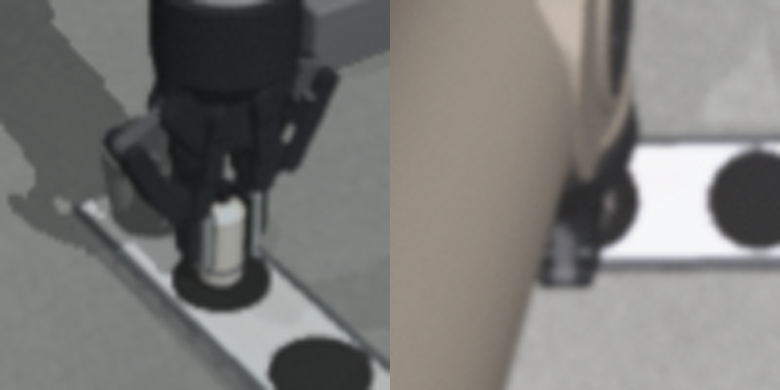

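The cartridge hovers over the pad: its bottom centre is at about (222,277) in the crop and the pad centre at (222,281). I'll lower it to contact.

Emit:
run_rows(
  rows=[
    [0,0,0.002,0,0,0],
    [0,0,0.004,0,0,0],
    [0,0,0.005,0,0,0],
    [0,0,0.006,0,0,0],
    [0,0,0.006,0,0,0],
  ],
)

```text
clock: 5.9
tcp_pos: [0.6348, 0.1427, 0.1088]
orientation: [-2.174, -2.268, 0.0]
contact_force: [0.0, -0.2, -0.1]
grip_width: 0.0234
gripper_force: 24.8
```

Emit:
run_rows(
  rows=[
    [0,0,0.001,0,0,0],
    [0,0,0.001,0,0,0],
  ],
)

```text
clock: 6.1
tcp_pos: [0.6349, 0.1427, 0.1082]
orientation: [-2.174, -2.267, -0.0]
contact_force: [-0.6, 0.3, 3.0]
grip_width: 0.0232
gripper_force: 25.1
```

Emit:
run_rows(
  rows=[
    [0,0,0,0,0,0],
    [0,0,0,0,0,0],
    [0,0,0,0,0,0],
  ],
  finger_gap=0.05,
)

```text
clock: 6.4
tcp_pos: [0.6349, 0.1427, 0.1078]
orientation: [2.174, 2.268, -0.0]
contact_force: [0.2, 1.5, -0.9]
grip_width: 0.0499
gripper_force: 0.0
```

Emit:
run_rows(
  rows=[
    [0,0,-0.03,0,0,0],
    [0,0,-0.06,0,0,0],
    [0,0,-0.1,0,0,0],
    [-0.03,-0.02,-0.12,0,0,0],
    [-0.05,-0.06,-0.12,0,0,0],
  ],
)

```text
clock: 6.9
tcp_pos: [0.5803, 0.0888, 0.2315]
orientation: [2.171, 2.263, 0.01]
contact_force: [0.1, -1.8, 0.1]
grip_width: 0.0498
gripper_force: 0.0
```

```bash
python3 go.py .453 .1068 .23
```

```text
shift [ 0.0232 -0.1264  0.0004] rot [ 0.0089 -0.0001  0.0039] tcp [0.5803 0.0888 0.2315] w 0.0498 F [ 0.1 -1.8  0.1]
```

Emit:
run_rows(
  rows=[
    [0.008,-0.042,0,0,0,0],
    [0.016,-0.084,0,0,0,0],
    [0.0232,-0.126,0,0,0,0],
    [0.0232,-0.126,0,0,0,0],
    [0.0232,-0.126,0,0,0,0],
  ],
  finger_gap=0.065,
)

```text
clock: 7.4
tcp_pos: [0.4498, 0.1085, 0.2282]
orientation: [-2.173, -2.269, -0.002]
contact_force: [1.0, -0.4, 0.6]
grip_width: 0.0654
gripper_force: 0.0
```

```bash
python3 go.py .453 .1068 .1
```

Run:
```python
from bench import grab_frame
from h import *
a=grab_frame("side")[0];b=grab_frame("top")[0]
f=lambda p:cv2.resize(p,(390,390),interpolation=cv2.INTER_CUBIC)
cv2.imwrite("pics/p2.png",np.hstack([f(a[80:180,270:370]),f(b[100:200,210:310])]))
```

```text
shift [-0.002   0.0031  0.1282] rot [ 0.0005 -0.0012  0.0057] tcp [0.4498 0.1085 0.2282] w 0.0654 F [ 1.  -0.4  0.6]
```

View pics/p2.png

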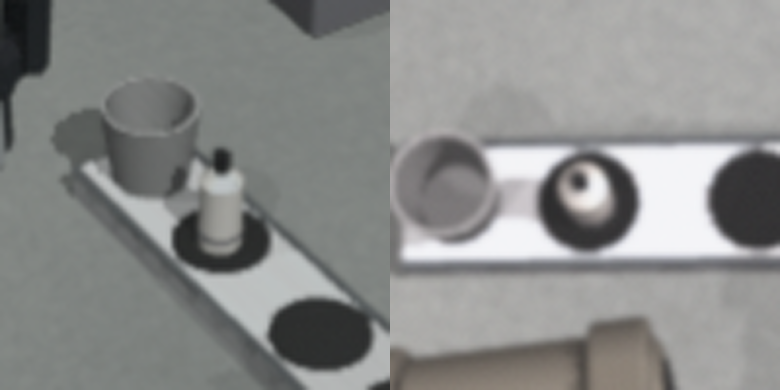

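The view shows cart_60 standing upright on the pad next to the cup. Its cap is at top (258.3,146.3) and side (326.8,120.7). Next I compare that with the pad centre.

Run:
```python
from h import *
print(at("top",(258.3,146.3),.08),at("side",(326.8,120.7),.077), tri((258.3,146.3),(326.8,120.7)))
```

```text
[0.63346164 0.14249718] [0.63520916 0.14144593] (array([0.63506543, 0.14261546, 0.07610912]), np.float64(0.0015712888086383944))
```

Emit:
run_rows(
  rows=[
    [-0.002,0.002,0.04,0,0,0],
    [-0.002,0.002,0.08,0,0,0],
    [-0.002,0.002,0.11,0,0,0],
    [-0.002,0.002,0.13,0,0,0],
    [-0.002,0.002,0.13,0,0,0],
  ],
)

```text
clock: 8.0
tcp_pos: [0.4522, 0.1052, 0.0955]
orientation: [-2.175, -2.266, 0.007]
contact_force: [0.2, 0.6, -0.0]
grip_width: 0.0649
gripper_force: 0.0
```

Emit:
run_rows(
  rows=[
    [0,0,0,0,0,0],
    [0,0,0,0,0,0],
    [0,0,0,0,0,0],
    [0,0,0,0,0,0],
  ],
  finger_gap=0.038,
  force=20,
)

```text
clock: 8.4
tcp_pos: [0.4528, 0.1065, 0.0988]
orientation: [2.174, 2.267, 0.003]
contact_force: [0.8, 0.4, 0.1]
grip_width: 0.0379
gripper_force: 0.0
```

```bash
python3 go.py .453 .1068 .1
```

```text
shift [ 0.0003  0.0002 -0.0012] rot [ 0.0017 -0.0009  0.0047] tcp [0.4528 0.1065 0.0988] w 0.0379 F [0.8 0.4 0.1]
```

cart_60 is centred within about 1 mm. Next is cart_82.

Emit:
run_rows(
  rows=[
    [0,0,0,0,0,0],
    [0,0,0,0,0,0],
    [0,0,0,0,0,0],
    [0,0,0,0,0,0],
  ],
  finger_gap=0.022,
  force=30,
)

```text
clock: 8.8
tcp_pos: [0.4527, 0.1064, 0.0986]
orientation: [2.174, 2.268, 0.002]
contact_force: [-1.3, -0.0, 6.9]
grip_width: 0.0314
gripper_force: 30.0
```

Emit:
run_rows(
  rows=[
    [0,0,-0.04,0,0,0],
    [0,0,-0.08,0,0,0],
    [0,0,-0.12,0,0,0],
    [0,0,-0.12,0,0,0],
    [0,0,-0.12,0,0,0],
  ],
)

```text
clock: 9.3
tcp_pos: [0.4523, 0.1066, 0.2186]
orientation: [-2.174, -2.268, -0.004]
contact_force: [-0.3, 0.7, -1.5]
grip_width: 0.0309
gripper_force: 30.4
```

```bash
python3 go.py .6385 .0526 .22
```

```text
shift [-0.0619  0.1838 -0.0012] rot [ 0.0016 -0.0017  0.0051] tcp [0.4523 0.1066 0.2186] w 0.0309 F [-0.3  0.7 -1.5]
```

Emit:
run_rows(
  rows=[
    [-0.014,0.042,0,0,0,0],
    [-0.028,0.085,0,0,0,0],
    [-0.042,0.128,0,0,0,0],
    [-0.056,0.168,0,0,0,0],
    [-0.0619,0.184,0,0,0,0],
  ],
)

```text
clock: 9.8
tcp_pos: [0.641, 0.0502, 0.2157]
orientation: [2.176, 2.265, -0.003]
contact_force: [0.3, -0.3, -0.4]
grip_width: 0.0313
gripper_force: 30.4
```

Emit:
run_rows(
  rows=[
    [0,0,0.03,0,0,0],
    [0,0,0.06,0,0,0],
    [0,0,0.085,0,0,0],
    [0,0,0.09,0,0,0],
    [0,0,0.09,0,0,0],
  ],
)

```text
clock: 10.3
tcp_pos: [0.6374, 0.0518, 0.126]
orientation: [-2.173, -2.266, 0.005]
contact_force: [-0.4, 1.0, -0.9]
grip_width: 0.0314
gripper_force: 30.4
```

```bash
python3 go.py .6385 .0526 .1215
```

```text
shift [0.0008 0.0011 0.0045] rot [-0.004   0.0006  0.0041] tcp [0.6374 0.0518 0.126 ] w 0.0314 F [-0.4  1.  -0.9]
```

Emit:
run_rows(
  rows=[
    [0.0005,0.0005,0.002,0,0,0],
    [0.0005,0.0005,0.004,0,0,0],
    [0.0005,0.0005,0.005,0,0,0],
    [0.0005,0.0005,0.006,0,0,0],
    [0.0005,0.0005,0.006,0,0,0],
  ],
)

```text
clock: 10.8
tcp_pos: [0.6392, 0.0526, 0.1222]
orientation: [2.174, 2.268, 0.001]
contact_force: [0.5, -0.1, -1.0]
grip_width: 0.0312
gripper_force: 30.4
```

Emit:
run_rows(
  rows=[
    [0,0,0.001,0,0,0],
    [0,0,0.001,0,0,0],
  ],
)

```text
clock: 11.0
tcp_pos: [0.6394, 0.0526, 0.1217]
orientation: [-2.174, -2.267, -0.001]
contact_force: [-1.3, 0.1, 5.2]
grip_width: 0.0313
gripper_force: 30.9
```

Emit:
run_rows(
  rows=[
    [0,0,0,0,0,0],
    [0,0,0,0,0,0],
    [0,0,0,0,0,0],
  ],
  finger_gap=0.058,
)

```text
clock: 11.3
tcp_pos: [0.6391, 0.0526, 0.1208]
orientation: [2.174, 2.268, 0.0]
contact_force: [-0.5, -0.6, -0.9]
grip_width: 0.0582
gripper_force: 0.0
```

Emit:
run_rows(
  rows=[
    [0,0,-0.03,0,0,0],
    [0,0,-0.07,0,0,0],
    [0,0,-0.11,0,0,0],
    [0,0,-0.14,0,0,0],
    [0,0,-0.14,0,0,0],
  ],
  finger_gap=0.075,
)

```text
clock: 11.8
tcp_pos: [0.6414, 0.0521, 0.2657]
orientation: [2.171, 2.264, 0.01]
contact_force: [-0.2, 0.2, 0.5]
grip_width: 0.075
gripper_force: 0.0
```

```bash
python3 go.py .3915 .2492 .26
```

```text
shift [ 0.2073 -0.2415  0.004 ] rot [ 0.0081 -0.0011  0.0041] tcp [0.6414 0.0521 0.2657] w 0.075 F [-0.2  0.2  0.5]
```

Emit:
run_rows(
  rows=[
    [0.032,-0.037,0,0,0,0],
    [0.064,-0.074,0,0,0,0],
    [0.096,-0.111,0,0,0,0],
    [0.128,-0.148,0,0,0,0],
    [0.16,-0.186,0,0,0,0],
  ],
)

```text
clock: 12.3
tcp_pos: [0.4447, 0.2055, 0.2603]
orientation: [-2.174, -2.267, 0.001]
contact_force: [0.3, 1.1, 0.2]
grip_width: 0.0752
gripper_force: 0.0
```

Emit:
run_rows(
  rows=[
    [0.03,-0.036,0,0,0,0],
    [0.0473,-0.0555,0,0,0,0.004],
    [0.0473,-0.0555,0.03,0,0,0.004],
    [0.0473,-0.0555,0.06,0,0,0.004],
    [0.0473,-0.0555,0.06,0,0,0.004],
  ],
)

```text
clock: 12.8
tcp_pos: [0.3869, 0.2483, 0.1979]
orientation: [2.178, 2.264, -0.011]
contact_force: [0.1, -0.3, 0.2]
grip_width: 0.0747
gripper_force: 0.0
```

```bash
python3 go.py .3915 .2492 .119;python3 - <<'E'
from bench import grab_frame
from h import *
a=grab_frame("side")[0];b=grab_frame("top")[0]
f=lambda p:cv2.resize(p,(390,390),interpolation=cv2.INTER_CUBIC)
cv2.imwrite("pics/p3.png",np.hstack([f(a[80:210,220:350]),f(b[80:210,220:350])]))
cv2.imwrite("pics/p3b.png",f(a[70:200,120:250]))
E
```

```text
shift [0.0011 0.005  0.0789] rot [-0.0049  0.0051  0.0012] tcp [0.3869 0.2483 0.1979] w 0.0747 F [ 0.1 -0.3  0.2]
```

View pics/p3.png

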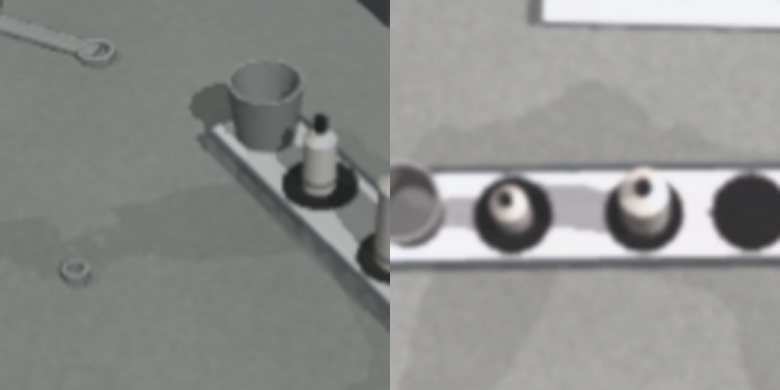

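View pics/p3b.png

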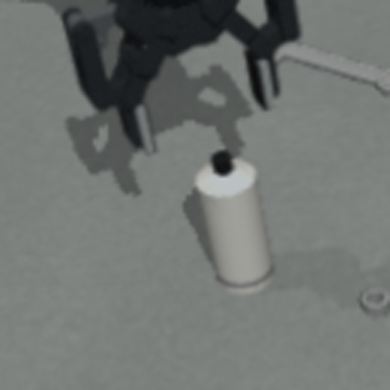

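cart_60 and cart_82 both stand centred on pads 1 and 2 (top-crop caps at (505,199) and (643,188)). In the third view cart_106 sits between the open fingers, with the fingers about 5 mm short along tool y, which matches the measurement. I'll correct that and descend.

Emit:
run_rows(
  rows=[
    [0.0007,0.0045,0.0,0,0,0],
    [0.0007,0.0045,0.03,0,0,0],
    [0.0007,0.0045,0.06,0,0,0],
    [0.0007,0.0045,0.079,0,0,0],
    [0.0007,0.0045,0.079,0,0,0],
  ],
  finger_gap=0.08,
)

```text
clock: 13.4
tcp_pos: [0.3936, 0.2501, 0.1212]
orientation: [-2.179, -2.263, 0.003]
contact_force: [0.1, -0.5, -0.4]
grip_width: 0.0798
gripper_force: 0.0
```

```bash
python3 go.py .3915 .2492 .119
```

```text
shift [-0.0008 -0.0022  0.0022] rot [-0.0015  0.0012 -0.0001] tcp [0.3936 0.2501 0.1212] w 0.0798 F [ 0.1 -0.5 -0.4]
```

Emit:
run_rows(
  rows=[
    [0,0,0,0,0,0],
    [0,0,0,0,0,0],
    [0,0,0,0,0,0],
    [0,0,0,0,0,0],
  ],
  finger_gap=0.048,
  force=20,
)

```text
clock: 13.8
tcp_pos: [0.394, 0.2508, 0.1227]
orientation: [-2.178, -2.263, -0.003]
contact_force: [0.4, 0.2, -0.9]
grip_width: 0.0478
gripper_force: 0.0
```

```bash
python3 go.py .3915 .2492 .119
```

```text
shift [-0.0015 -0.0025  0.0037] rot [ 0.0012 -0.0013  0.0007] tcp [0.394  0.2508 0.1227] w 0.0478 F [ 0.4  0.2 -0.9]
```

Emit:
run_rows(
  rows=[
    [-0.0012,-0.0022,0,0,0,0],
    [-0.0012,-0.0022,0,0,0,0],
  ],
)

```text
clock: 14.0
tcp_pos: [0.3911, 0.249, 0.1221]
orientation: [-2.179, -2.263, 0.0]
contact_force: [0.7, 0.4, -0.4]
grip_width: 0.0479
gripper_force: 0.0
```

```bash
python3 go.py .3915 .2492 .119
```

```text
shift [0.0002 0.0004 0.0031] rot [-0.0002 -0.0001  0.0006] tcp [0.3911 0.249  0.1221] w 0.0479 F [ 0.7  0.4 -0.4]
```

Emit:
run_rows(
  rows=[
    [0,0,0,0,0,0],
    [0,0,0,0,0,0],
    [0,0,0,0,0,0],
    [0,0,0,0,0,0],
  ],
  finger_gap=0.03,
  force=40,
)

```text
clock: 14.4
tcp_pos: [0.3914, 0.2491, 0.1221]
orientation: [-2.179, -2.263, 0.0]
contact_force: [-0.7, -1.3, 6.1]
grip_width: 0.0391
gripper_force: 39.7
```

```bash
python3 go.py .3915 .2492 .119
```

```text
shift [0.0001 0.0001 0.0031] rot [-0.0004 -0.0002  0.0004] tcp [0.3914 0.2491 0.1221] w 0.0391 F [-0.7 -1.3  6.1]
```

Emit:
run_rows(
  rows=[
    [0,0,-0.04,0,0,0],
    [0,0,-0.08,0,0,0],
    [0,0,-0.12,0,0,0],
    [0,0,-0.14,0,0,0],
    [0,0,-0.14,0,0,0],
  ],
)

```text
clock: 14.9
tcp_pos: [0.3926, 0.2499, 0.2642]
orientation: [-2.178, -2.263, -0.009]
contact_force: [0.7, 0.2, -1.7]
grip_width: 0.0392
gripper_force: 41.5
```

```bash
python3 go.py .6412 -.0204 .26
```

```text
shift [-0.2796  0.2382  0.0038] rot [ 0.0034 -0.0043  0.0006] tcp [0.3926 0.2499 0.2642] w 0.0392 F [ 0.7  0.2 -1.7]
```

Emit:
run_rows(
  rows=[
    [-0.036,0.03,0,0,0,0],
    [-0.073,0.062,0,0,0,0],
    [-0.11,0.094,0,0,0,0],
    [-0.147,0.125,0,0,0,0],
    [-0.184,0.157,0,0,0,0],
  ],
)

```text
clock: 15.4
tcp_pos: [0.5555, 0.0697, 0.2599]
orientation: [-2.177, -2.263, 0.004]
contact_force: [0.5, 1.1, -1.7]
grip_width: 0.039
gripper_force: 41.3
```

Emit:
run_rows(
  rows=[
    [-0.036,0.03,0,0,0,0],
    [-0.072,0.061,0,0,0,0],
    [-0.0956,0.0815,0,0,0,0],
    [-0.0956,0.0815,0,0,0,0],
    [-0.0956,0.0815,0,0,0,0],
  ],
)

```text
clock: 15.9
tcp_pos: [0.6397, -0.022, 0.2596]
orientation: [-2.179, -2.26, 0.004]
contact_force: [-0.4, -0.1, -2.9]
grip_width: 0.0391
gripper_force: 41.5
```

```bash
python3 go.py .6412 -.0204 .145
```

```text
shift [0.0015 0.002  0.1146] rot [-0.0034  0.0004 -0.0013] tcp [ 0.6397 -0.022   0.2596] w 0.0391 F [-0.4 -0.1 -2.9]
```

Emit:
run_rows(
  rows=[
    [0.0012,0.0015,0.035,0,0,0],
    [0.0012,0.0015,0.07,0,0,0],
    [0.0012,0.0015,0.1,0,0,0],
    [0.0012,0.0015,0.11,0,0,0],
    [0.0012,0.0015,0.11,0,0,0],
  ],
)

```text
clock: 16.4
tcp_pos: [0.6403, -0.0186, 0.1501]
orientation: [-2.175, -2.262, 0.004]
contact_force: [-0.1, -0.3, -1.3]
grip_width: 0.0392
gripper_force: 41.4
```

```bash
python3 go.py .6412 -.0204 .145
```

```text
shift [-0.0018  0.0008  0.0051] rot [-0.0041 -0.0005  0.0019] tcp [ 0.6403 -0.0186  0.1501] w 0.0392 F [-0.1 -0.3 -1.3]
```

Emit:
run_rows(
  rows=[
    [0,0,0.002,0,0,0],
    [0,0,0.004,0,0,0],
    [0,0,0.005,0,0,0],
    [0,0,0.0055,0,0,0],
    [0,0,0.0055,0,0,0],
  ],
)

```text
clock: 16.9
tcp_pos: [0.642, -0.02, 0.1468]
orientation: [2.179, 2.263, 0.001]
contact_force: [-0.6, -0.4, -1.3]
grip_width: 0.0393
gripper_force: 41.4
```

```bash
python3 go.py .6412 -.0204 .145
```

```text
shift [-0.0004 -0.0008  0.0018] rot [ 0.0006 -0.0002  0.0004] tcp [ 0.642  -0.02    0.1468] w 0.0393 F [-0.6 -0.4 -1.3]
```

Emit:
run_rows(
  rows=[
    [0,0,0.001,0,0,0],
    [0,0,0.0015,0,0,0],
    [0,0,0.0015,0,0,0],
  ],
)

```text
clock: 17.2
tcp_pos: [0.642, -0.02, 0.1453]
orientation: [2.179, 2.263, 0.001]
contact_force: [-0.1, 0.4, 2.8]
grip_width: 0.0388
gripper_force: 41.6
```

Emit:
run_rows(
  rows=[
    [0,0,0,0,0,0],
    [0,0,0,0,0,0],
    [0,0,0,0,0,0],
  ],
  finger_gap=0.07,
)

```text
clock: 17.5
tcp_pos: [0.6419, -0.02, 0.1449]
orientation: [2.179, 2.263, 0.0]
contact_force: [-0.1, 0.2, 0.1]
grip_width: 0.0699
gripper_force: 0.0
```

Emit:
run_rows(
  rows=[
    [0,0,-0.03,0,0,0],
    [0,0,-0.07,0,0,0],
    [0,0,-0.11,0,0,0],
    [0,0,-0.145,0,0,0],
    [0,0,-0.145,0,0,0],
  ],
  finger_gap=0.085,
)

```text
clock: 18.0
tcp_pos: [0.6442, -0.0209, 0.2953]
orientation: [2.175, 2.258, 0.011]
contact_force: [0.8, -0.3, -0.3]
grip_width: 0.085
gripper_force: 0.0
```

```bash
python3 go.py .4104 -.258 .28
```

```text
shift [-0.2282 -0.2426  0.0131] rot [ 0.0091 -0.0002 -0.0001] tcp [ 0.6442 -0.0209  0.2953] w 0.085 F [ 0.8 -0.3 -0.3]
```

Emit:
run_rows(
  rows=[
    [-0.034,-0.036,0,0,0,0],
    [-0.068,-0.072,0,0,0,0],
    [-0.102,-0.109,0,0,0,0],
    [-0.136,-0.145,0,0,0,0],
    [-0.17,-0.181,0,0,0,0],
  ],
)

```text
clock: 18.5
tcp_pos: [0.4655, -0.1977, 0.2893]
orientation: [-2.178, -2.263, 0.0]
contact_force: [0.5, -0.7, -0.0]
grip_width: 0.0851
gripper_force: 0.0
```

Emit:
run_rows(
  rows=[
    [-0.034,-0.036,0,0,0,0],
    [-0.058,-0.061,0,0,0,0],
    [-0.058,-0.061,0.03,0,0,0],
    [-0.058,-0.061,0.05,0,0,0],
    [-0.058,-0.061,0.05,0,0,0],
  ],
)

```text
clock: 19.0
tcp_pos: [0.4069, -0.2562, 0.2375]
orientation: [-2.177, -2.259, 0.004]
contact_force: [0.3, -0.4, -0.5]
grip_width: 0.0849
gripper_force: 0.0
```

Emit:
run_rows(
  rows=[
    [0,0,0,0,0,0],
  ],
)

```text
clock: 19.1
tcp_pos: [0.4085, -0.257, 0.2398]
orientation: [-2.179, -2.262, 0.001]
contact_force: [0.3, -0.4, 0.7]
grip_width: 0.085
gripper_force: 0.0
```

```bash
python3 go.py .4104 -.258 .144;python3 - <<'E'
from bench import grab_frame
from h import *
a=grab_frame("side")[0];b=grab_frame("top")[0]
f=lambda p:cv2.resize(p,(390,390),interpolation=cv2.INTER_CUBIC)
cv2.imwrite("pics/p4.png",np.hstack([f(a[200:390,250:440]),f(b[70:200,270:400])]))
E
```

```text
shift [-0.001   0.002   0.0958] rot [-0.0012  0.0001  0.0003] tcp [ 0.4085 -0.257   0.2398] w 0.085 F [ 0.3 -0.4  0.7]
```

View pics/p4.png

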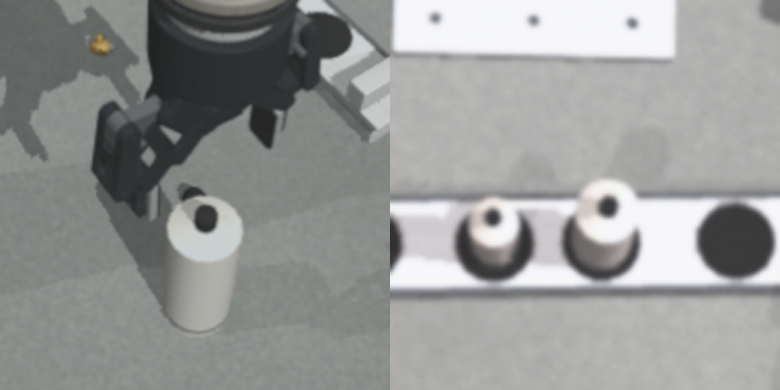

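The fingers straddle cart_132, with tips at about (147,215) and (265,140) in the crop and the cap at (205,212). cart_82 and cart_106 stand on pads 2 and 3. I'll descend.

Emit:
run_rows(
  rows=[
    [-0.001,0.0018,0.025,0,0,0],
    [-0.001,0.0018,0.05,0,0,0],
    [-0.001,0.0018,0.075,0,0,0],
    [-0.001,0.0018,0.093,0,0,0],
    [-0.001,0.0018,0.093,0,0,0],
  ],
)

```text
clock: 19.7
tcp_pos: [0.4102, -0.2574, 0.146]
orientation: [-2.177, -2.263, 0.002]
contact_force: [-0.6, -0.0, 0.7]
grip_width: 0.0851
gripper_force: 0.0
```

Emit:
run_rows(
  rows=[
    [0,0,0,0,0,0],
    [0,0,0,0,0,0],
    [0,0,0,0,0,0],
    [0,0,0,0,0,0],
  ],
  finger_gap=0.058,
  force=20,
)

```text
clock: 20.1
tcp_pos: [0.411, -0.258, 0.1477]
orientation: [2.178, 2.262, 0.001]
contact_force: [-0.1, 0.3, -0.4]
grip_width: 0.0581
gripper_force: 0.0
```

```bash
python3 go.py .4104 -.258 .147
```

```text
shift [ 0.0001 -0.0006  0.0007] rot [0.0015 0.0004 0.0007] tcp [ 0.411  -0.258   0.1477] w 0.0581 F [-0.1  0.3 -0.4]
```

Emit:
run_rows(
  rows=[
    [0,0,0,0,0,0],
    [0,0,0,0,0,0],
    [0,0,0,0,0,0],
    [0,0,0,0,0,0],
  ],
  finger_gap=0.04,
  force=60,
)

```text
clock: 20.5
tcp_pos: [0.4108, -0.2581, 0.1478]
orientation: [2.179, 2.263, 0.002]
contact_force: [-2.0, 2.2, 9.4]
grip_width: 0.049
gripper_force: 60.6
```

```bash
python3 go.py .4104 -.258 .147
```

```text
shift [ 0.0001 -0.0004  0.0008] rot [ 0.0011 -0.0005  0.0003] tcp [ 0.4108 -0.2581  0.1478] w 0.049 F [-2.   2.2  9.4]
```

Emit:
run_rows(
  rows=[
    [0,0,-0.04,0,0,0],
    [0,0,-0.08,0,0,0],
    [0,0,-0.12,0,0,0],
    [0,0,-0.12,0,0,0],
  ],
)

```text
clock: 20.9
tcp_pos: [0.4123, -0.2595, 0.2711]
orientation: [2.174, 2.258, 0.007]
contact_force: [0.8, -0.5, -2.2]
grip_width: 0.0488
gripper_force: 63.7
```

```bash
python3 go.py .6447 -.1132 .27
```

```text
shift [0.1375 0.2377 0.0027] rot [0.008  0.0023 0.    ] tcp [ 0.4123 -0.2595  0.2711] w 0.0488 F [ 0.8 -0.5 -2.2]
```

Emit:
run_rows(
  rows=[
    [0.024,0.042,0,0,0,0],
    [0.048,0.084,0,0,0,0],
    [0.072,0.126,0,0,0,0],
    [0.096,0.167,0,0,0,0],
    [0.118,0.205,0,0,0,0],
  ],
)

```text
clock: 21.4
tcp_pos: [0.612, -0.1301, 0.2652]
orientation: [-2.176, -2.263, 0.001]
contact_force: [1.0, 0.3, -2.6]
grip_width: 0.0485
gripper_force: 63.6
```

Emit:
run_rows(
  rows=[
    [0.0195,0.032,0,0,0,0],
    [0.0195,0.032,0,0,0,0],
    [0.0195,0.032,0,0,0,0],
    [0.0195,0.032,0,0,0,0],
  ],
)

```text
clock: 21.8
tcp_pos: [0.6407, -0.1127, 0.2659]
orientation: [-2.18, -2.26, 0.003]
contact_force: [-0.7, 0.5, -2.2]
grip_width: 0.0486
gripper_force: 63.7
```

```bash
python3 go.py .6447 -.1132 .171
```

```text
shift [-0.0007  0.0041  0.0949] rot [-0.0022  0.0002 -0.0013] tcp [ 0.6407 -0.1127  0.2659] w 0.0486 F [-0.7  0.5 -2.2]
```

Contact is expected after lowering about 97 mm.

Emit:
run_rows(
  rows=[
    [-0.0007,0.003,0.03,0,0,0],
    [-0.0007,0.003,0.06,0,0,0],
    [-0.0007,0.003,0.085,0,0,0],
    [-0.0007,0.003,0.09,0,0,0],
    [-0.0007,0.003,0.09,0,0,0],
  ],
)

```text
clock: 22.3
tcp_pos: [0.6441, -0.113, 0.1766]
orientation: [-2.18, -2.261, 0.002]
contact_force: [-0.5, -0.2, -2.3]
grip_width: 0.0485
gripper_force: 63.7
```

Emit:
run_rows(
  rows=[
    [0,0,0.001,0,0,0],
    [0,0,0.002,0,0,0],
    [0,0,0.002,0,0,0],
  ],
)

```text
clock: 22.6
tcp_pos: [0.6456, -0.1122, 0.176]
orientation: [2.178, 2.262, 0.002]
contact_force: [-0.7, 0.2, -2.4]
grip_width: 0.0485
gripper_force: 63.7
```

```bash
python3 go.py .6447 -.1132 .171
```

```text
shift [-0.0009 -0.001   0.005 ] rot [0.0017 0.     0.0005] tcp [ 0.6456 -0.1122  0.176 ] w 0.0485 F [-0.7  0.2 -2.4]
```

Emit:
run_rows(
  rows=[
    [-0.001,-0.0008,0.001,0,0,0],
    [-0.001,-0.0008,0.003,0,0,0],
    [-0.001,-0.0008,0.004,0,0,0],
    [-0.001,-0.0008,0.0045,0,0,0],
    [-0.001,-0.0008,0.0045,0,0,0],
  ],
)

```text
clock: 23.1
tcp_pos: [0.6444, -0.1132, 0.1709]
orientation: [-2.179, -2.263, -0.0]
contact_force: [-2.8, 0.1, 5.1]
grip_width: 0.0484
gripper_force: 64.4
```

```bash
python3 go.py .6447 -.1132 .171
```

```text
shift [ 0.      0.0003 -0.0001] rot [-0.     -0.0003  0.0004] tcp [ 0.6444 -0.1132  0.1709] w 0.0484 F [-2.8  0.1  5.1]
```

Emit:
run_rows(
  rows=[
    [0,0,0.001,0,0,0],
    [0,0,0.001,0,0,0],
  ],
)

```text
clock: 23.3
tcp_pos: [0.6444, -0.1133, 0.1709]
orientation: [-2.179, -2.263, -0.001]
contact_force: [-4.8, 1.9, 12.6]
grip_width: 0.0486
gripper_force: 65.2
```

```bash
python3 go.py .6447 -.1132 .171
```

```text
shift [ 0.0001  0.0003 -0.0001] rot [ 0.0002 -0.0008  0.0002] tcp [ 0.6444 -0.1133  0.1709] w 0.0486 F [-4.8  1.9 12.6]
```

Emit:
run_rows(
  rows=[
    [0,0,-0.001,0,0,0],
    [0,0,-0.001,0,0,0],
  ],
)

```text
clock: 23.5
tcp_pos: [0.6444, -0.1132, 0.1709]
orientation: [-2.179, -2.263, -0.0]
contact_force: [-3.5, 1.8, 6.6]
grip_width: 0.0489
gripper_force: 64.4
```

Emit:
run_rows(
  rows=[
    [0,0,0,0,0,0],
    [0,0,0,0,0,0],
    [0,0,0,0,0,0],
    [0,0,0,0,0,0],
  ],
  finger_gap=0.08,
)

```text
clock: 23.9
tcp_pos: [0.6444, -0.1131, 0.1702]
orientation: [2.179, 2.263, -0.0]
contact_force: [-0.4, 0.1, -0.3]
grip_width: 0.0803
gripper_force: 0.0
```

Emit:
run_rows(
  rows=[
    [0,0,-0.03,0,0,0],
    [0,0,-0.07,0,0,0],
    [0,0,-0.11,0,0,0],
    [0,0,-0.145,0,0,0],
    [0,0,-0.145,0,0,0],
  ],
)

```text
clock: 24.4
tcp_pos: [0.6465, -0.1144, 0.3209]
orientation: [2.174, 2.257, 0.009]
contact_force: [0.4, 0.1, 0.3]
grip_width: 0.0801
gripper_force: 0.0
```

Emit:
run_rows(
  rows=[
    [-0.03,-0.035,0,0,0,0],
    [-0.06,-0.07,0,0,0,0],
    [-0.09,-0.105,0,0,0,0],
    [-0.12,-0.14,0,0,0,0],
    [-0.15,-0.175,0,0,0,0],
  ],
)

```text
clock: 24.9
tcp_pos: [0.4736, -0.2706, 0.3149]
orientation: [-2.178, -2.263, 0.0]
contact_force: [0.2, -1.1, 1.0]
grip_width: 0.0803
gripper_force: 0.0
```

Emit:
run_rows(
  rows=[
    [-0.04,0,0,0,0,0],
    [-0.08,0,0,0,0,0],
    [-0.1,0,0,0,0,0],
    [-0.1,0,0,0,0,0],
  ],
)

```text
clock: 25.3
tcp_pos: [0.4776, -0.3728, 0.3151]
orientation: [2.184, 2.257, -0.003]
contact_force: [-0.5, -0.6, -0.2]
grip_width: 0.0801
gripper_force: 0.0
```

Run:
```python
from bench import grab_frame
from h import *
a=grab_frame("side")[0];b=grab_frame("top")[0]
A=cv2.resize(a[80:250,280:450],(400,400),interpolation=cv2.INTER_CUBIC)
B=cv2.resize(b[110:180,200:420],None,fx=3.6,fy=3.6,interpolation=cv2.INTER_CUBIC)
A=cv2.copyMakeBorder(A,0,0,0,B.shape[1]-400,0)
cv2.imwrite("pics/f.png",cv2.resize(np.vstack([A[:340],B]),None,fx=1,fy=1))
```

```text
(no output)
```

View pics/f.png

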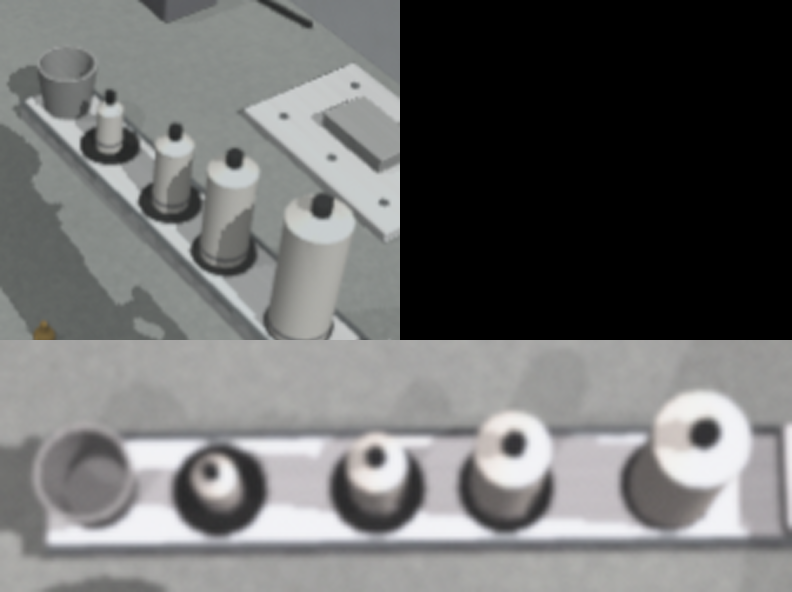

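All four stand upright in the right order. Top-crop caps are at (211,471), (375,457), (514,444) and (705,433); side-crop caps are at (110,98), (176,132), (235,158) and (322,206).

Run:
```python
from h import *
P=[(.635,.1424),(.6385,.0526),(.6412,-.0204),(.6447,-.1132)]
for p,h,t,s in zip(P,(.060,.082,.106,.132),[(211,471),(375,457),(514,444),(705,433)],[(110,98),(176,132),(235,158),(322,206)]):
    t=(199.64+t[0]/3.6,109.64+(t[1]-340)/3.6); s=(279.71+s[0]/2.353,79.71+s[1]/2.353)
    a,b=at("top",t,h+.02),at("side",s,h+.017)
    print((1000*((a+b)/2-p)).round(1),(1000*(a-b)).round(1))
```

```text
[-1.3 -1.1] [0.6 2.6]
[ 0.5 -0. ] [-0.9  2.2]
[0.7 1.1] [-0.8  1.7]
[-1.2 -1.2] [0.  2.1]
```

All four are within 2 mm of their pad centres, so I'll hand in.

```bash
python3 -c "
from bench import r
print(r.hand_in())"
```

```text
the job is handed in; nothing more can be done
None
```

The job is handed in: all four cartridges stand upright and free on their pads in size order from the purge cup, each within about 2 mm of its pad centre by the final camera check, at about 25 s on the robot clock.

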